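Load a reagent cassette and wind the analyser tray home

TASK

Push the spokes of the analyser's star handle to wind its tray right out, and load the long cassette in the tray: nose against the sprung contact, then the tail pressed down behind the stop until it lies flat on the tray floor. Then let go and wind the tray fully home with the star handle, cassette still seated. Do not shove the tray by hand, and leave the short cassette, bottle, tip box and tube block where they stand.

Things in the scene. Friction and masses are not known exactly. Their poses are not given: they have to be found in the camera images.
- analyser: Fixed analyser. Origin on the table under it, z up. White housing with blue roof: x -85..85, y -190..35 mm, roof 85 mm high; the tray tunnel opens to +y. A base plate 12 mm high goes on under the tray to y = 165. A star handle with spokes stands on the roof. Axes of all points below are the analyser's.
- hood_edge (a point): Middle of the hood's edge, underside, in the analyser's frame at x 0, y -100, height 130 mm. The hood (x -85..85, y -190..-100, top at 138 mm) covers the star handle's -y side; the spokes pass under it, so they can be reached from above only at y > -100.
- capstan_hub (a point): Centre of the star handle's hub at the height of its spokes: x 0, y -80 mm in the analyser's frame, 115 mm above the table, 30 mm above the roof. Hub radius 17 mm, its top 10 mm above this point. Five level steel spokes 12 mm thick, 72 deg apart, end in black 20 mm balls centred at 68 mm radius.
- capstan (a joint): Turn of the star handle, rad: 0 = stop, tray right out; 7.5 = stop, tray home; grows clockwise seen from above, 16 mm of tray per rad. At value q spokes point at 90 deg - q + 72 deg k, counter-clockwise from the analyser's +x. Stiff: 0.35 to 0.45 N m (about 8 N at 50 mm radius), stays where left.
- tray: The sliding tray, with the sprung contact on it. Origin: centre of its nest floor, same as tray_nest. In the analyser's frame it is at y = 95 mm right out and y = -25 mm fully home (its white front plate then closes the tunnel mouth). Moved by the star handle, not to be pushed by hand.
- tray_nest (a point): Centre of the nest floor on the tray, 22 mm above the table; with the tray right out at x 0, y 95 mm of the analyser, moving with the tray. Two low side guides, 5 mm high, 39 mm between them, outer edges at x -28 and 28 mm; tray 64 mm wide. The nest is 86 mm long when empty (y -43 to 43), the cassette 90 mm.
- tail_stop (a point): Foot of the tail stop's face, at y = -43 mm from tray_nest (the end towards the housing). A fixed block 50 mm wide, 10 mm high and 10 mm thick.
- contact_face (a point): Foot of the sprung brass contact's free face, at y = +43 mm from tray_nest (fixed to the tray, does not move with the contact). The contact is 26 mm wide, from 3 to 14 mm above the floor. Behind it the tray's front plate: y 61 to 67, top 30 mm above the floor, 75 mm wide.
- contact (a joint): How far the sprung contact is pushed back towards the front plate (+y), m: 0 free, 0.004 with the cassette seated, 0.012 at most. About 2.7 N at first, plus 0.9 N per mm.
- cassette: The long cassette, loose, grey plastic, 36 (x) x 90 (y) x 40 mm high, 0.1 to 0.2 kg. Origin: centre of its underside; +y is its nose: the last 16 mm are stepped down to 26 mm height, with three brass pads on top. The tail is full height. Seated, its origin is at tray_nest within about 1 mm, its +y along the analyser's +y.
- short_cassette: Bystander: like the cassette but 62 mm long. Origin: centre of its underside.
- bottle: Bystander: upright amber bottle, 48 mm diameter, 100 mm high. Origin: centre of its underside.
- tip_box: Bystander: tip box 77 x 117 x 62 mm high. Origin: centre of its underside.
- tube_block: Bystander: white tube block 55 x 100 x 30 mm, with tube caps to 42 mm. Origin: centre of its underside.
Not all that is in view belongs to the job. Leave any green look-alike of the cassette alone.

How it is judged:
By the outcome, as a careful person would: the job done as asked, in the order asked, and still so for the second after the job is handed in, with the robot touching nothing.
It also fails if it takes over 72 s, if anything falls off the work surface, if the arm or the gripper's body presses on something with over 40 N, if the wrist force passes 120 N, or if a joint passes its speed limit or range.

ROBOT

A 6-joint arm with a two-finger parallel gripper is mounted at the origin on the work surface. World frame = base frame: x ahead of the robot, y to its left, z up, the work surface at z = 0. Lengths are in m, angles in rad, forces in N, time in s.
With the tool pointing down it reaches from about 0.225 to 0.875 m from the base axis. Payload 3.4 kg.
Tool frame: the origin (TCP) lies midway between the tips of the shut fingers; the grasp point (between the pads) lies 19 mm behind it; z points along the fingers, y is the line along which they close (so a half turn about z gives the same grasp; the last joint's range is limited). The gripper opens to 85 mm and grips with 20 to 120 N. Pads are 22 mm wide; open, the fingers measure 114 mm over their backs; the gripper's body (76 mm by 85 mm) begins 54 mm behind the grasp point. The pads swing forward as they close: fully open they stand 13 mm farther back than shut.
Start: joints at [1.216, 0.276, 1.505, -0, 1.361, -0.121], TCP at [0.133, 0.559, 0.231] pointing down, gripper open.
Joint ranges: [-2.89, 2.89], [-0.75, 2.08], [0.22, 2.7], [-1.18, 4.32], [0.11, 2.71], [-2.7, 2.7]. Speed limits (rad/s): [2.57, 2.57, 3.14, 3.14, 3.14, 3.14].

INTERFACE

Orientations are given as a unit quaternion [w, x, y, z].
In Python, from cell import bot, read_camera gives the robot as it stands.
- The arm moves only by the shell command python3 -m jog 'ROWS'. ROWS is a JSON object of lists of equal length, an entry for each row: "offset": the shift along the tool's x, y, z in mm, a list of three; "rotation": the turn, a rotation vector about the tool's x, y, z in rad, a list of three; "jaw": the closure, from -1 (fully open) to 1 (shut). A call has 1 to 5 rows; each row shifts and turns the commanded pose from where the row before left it, along the tool's axes as they then stand; what a row does not reach is not made up. A row lasts 1/10 s, in which the tool goes at most 50 mm and 8.59 degrees, less where a joint would pass 70% of its speed; a pose out of reach is approached as far as the arm can. A call with a gripper value outside its range is refused whole. The fingers move at their own pace and stop on an object; the grip force is fixed at half the most. Time passes only in rows, so rows that do not move let the fingers close. It gives the time, the measured TCP pose, the force, the opening and the grip force at its end, in the units of the state.
- bot.get_state(): the state, without advancing time (a new reading comes with each control period).
- read_camera(name): name is "side" or "top"; returns a dict with "color" (384x512x3 uint8, red, green, blue), "fx", "fy", "cx", "cy" (pixels), "R" (3x3) and "t" (3): a world point X has camera coordinates R X + t. Camera axes: x right, y down, z forward; pixel columns grow to the right and rows downward; lengths in m; the calibration is good to about 2 mm. A picture is of the moment at which its call begins. There is no depth.
- bot.sign_off(): hands the job in; it is judged then, once.
The state is a dict: "clock": time; "joints": joint angles; "joint_velocities": joint speeds; "effort": joint torques, N m; "eef_pos": TCP position; "ee_rot": TCP orientation; "wrist_force": force on the tool from outside, world axes, zero at the start; "moment": the same for the moment, N m; "grip_width": opening from 0.0 (shut) to 1.0 (fully open); "grasp_force": force on a finger pad.
Only numpy, scipy, OpenCV 4.12 (cv2) and the standard library are available. Lean on these libraries where they do the work, as an engineer would, in place of code of your own. Each camera call takes 0.05 s, during which the arm holds its last target. There are 200 camera calls.

## Working session

There is one attempt and no reset: what is moved stays moved. The work goes in short steps, Python scripts to look and compute and a shell command to move; the robot and the scene stay as the last step left them, time stands still between calls to the robot, and variables do not carry over. Pictures are saved under pics/ and viewed, at most 10 in all, crops included, and the job is handed in when it is done.

```bash
ls; mkdir -p pics; python3 - <<'E'
from cell import bot, read_camera
import cv2
for n in("top","side"):
    c=read_camera(n); cv2.imwrite(f"pics/{n}0.png",cv2.resize(c["color"][:,:,::-1],(800,600),interpolation=cv2.INTER_CUBIC))
    print(n,c["fx"],c["fy"],c["cx"],c["cy"],c["R"],c["t"])
print(bot.get_state())
E
```

```text
pics
top 421.04352369053765 421.04352369053765 247.57970686404403 198.1714807913803 [[ 0.02176062 -0.99973509 -0.00749878]
 [-0.99690597 -0.02113116 -0.07570972]
 [ 0.07553121  0.00912307 -0.9971017 ]] [0.10355847 0.55572125 1.01352095]
side 499.7508351943022 499.7508351943022 244.9792944695477 190.05048471118909 [[ 9.86690801e-01 -1.62606123e-01 -7.15749071e-04]
 [-8.08067784e-02 -4.86504749e-01 -8.69932983e-01]
 [ 1.41108215e-01  8.58412709e-01 -4.93169437e-01]] [-0.52839909  0.19374676  1.06789634]
{'clock': 0.1, 'joints': array([ 1.21600858e+00,  2.76541112e-01,  1.50603051e+00, -9.53100610e-07,
        1.36069841e+00, -1.21001997e-01]), 'joint_velocities': array([-0.00143822, -0.00089152, -0.00373589,  0.00170567,  0.00073014,
       -0.00089851]), 'effort': array([ 9.77571763e-04, -4.17699623e+01, -2.46405369e+01, -2.54118377e-04,
        5.78849518e-03, -4.61842532e-06]), 'eef_pos': array([0.13304398, 0.55890192, 0.23051132]), 'ee_rot': array([-1.97189850e-04,  1.16626716e-01,  9.93175466e-01, -8.15176170e-04]), 'wrist_force': array([-0.58624747,  0.72161308, -0.37351207]), 'moment': array([-0.03230355,  0.00403365,  0.0166569 ]), 'grasp_force': 0.0, 'grip_width': 1.0018081212061698}
```

View pics/top0.png

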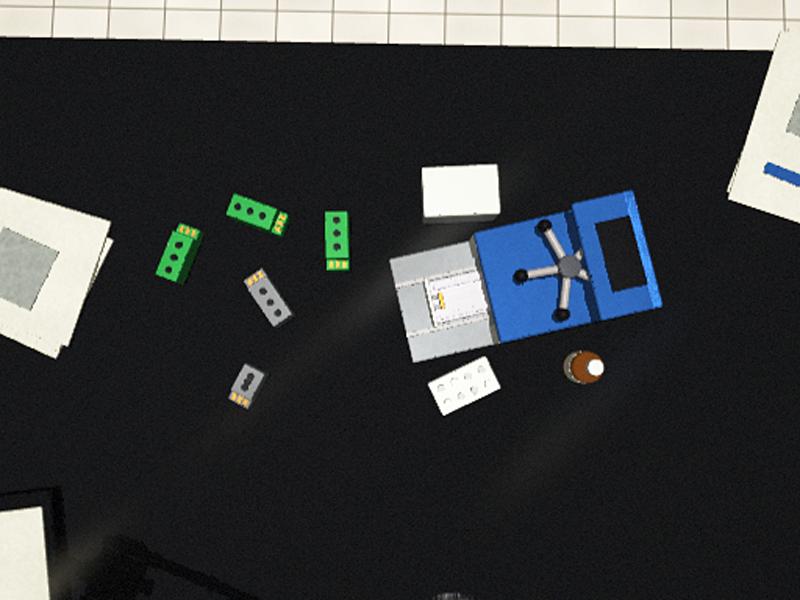

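View pics/side0.png

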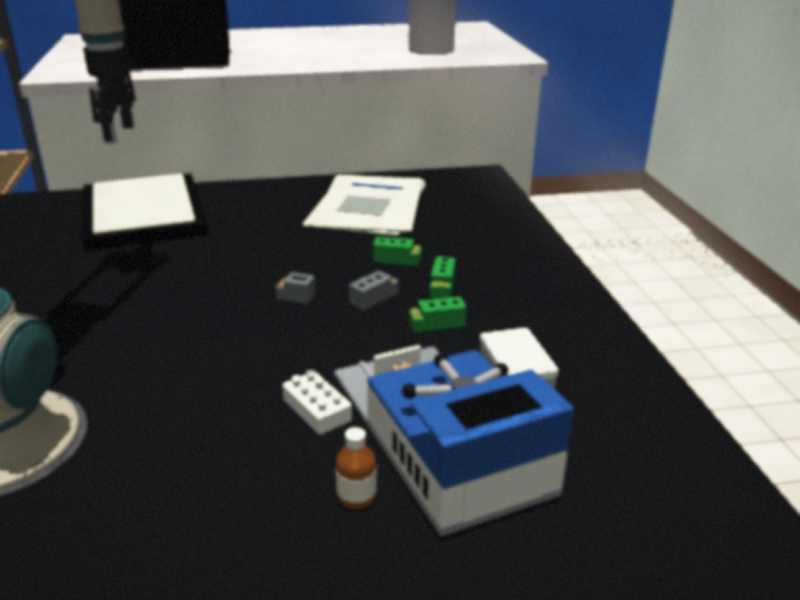

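The top view shows the analyser with its hub at about (570,266), balls at (544,226), (520,276) and (562,314), and base plate corners at (390,260) and (413,361). The long grey cassette is at (268,298) with its nose up-left; the short one is at (247,386). The side view agrees, with the cassette at (372,289) and hood corners at (571,407) and (443,482).

```bash
cat > h.py <<'E'
import numpy as np, cv2, json
from scipy.optimize import least_squares
from scipy.spatial.transform import Rotation as Ro
from cell import bot, read_camera
def proj(c,X):
    p=np.atleast_2d(X)@np.array(c["R"]).T+c["t"]; return np.c_[c["fx"]*p[:,0]/p[:,2]+c["cx"],c["fy"]*p[:,1]/p[:,2]+c["cy"]]
def ray(c,uv,z):
    uv=np.atleast_2d(uv); d=np.c_[(uv[:,0]-c["cx"])/c["fx"],(uv[:,1]-c["cy"])/c["fy"],np.ones(len(uv))]@np.array(c["R"])
    o=-np.array(c["R"]).T@c["t"]; return o+d*((z-o[2])/d[:,2])[:,None]
def pose(p,L): # p=x,y,yaw ; L local pts m
    c,s=np.cos(p[2]),np.sin(p[2]); L=np.atleast_2d(L); return np.c_[p[0]+c*L[:,0]-s*L[:,1],p[1]+s*L[:,0]+c*L[:,1],L[:,2]]
def fit(obs,p0): # obs: list of (cam, local pts, uv)
    return least_squares(lambda p:np.concatenate([(proj(c,pose(p,L))-uv).ravel() for c,L,uv in obs]),p0,loss="soft_l1")
def A2W(a,pts_mm): return pose(a,np.atleast_2d(pts_mm)/1000)
E
python3 - <<'E'
from h import *
T=read_camera("top");S=read_camera("side");k=1/1.5625
LT=np.array([[85,165,12],[-85,165,12],[85,35,85],[-85,35,85],[85,-190,138],[-85,-190,138],[0,-80,125]])/1e3
uT=np.array([[390,260],[413,361],[472,237],[498,343],[633,191],[661,306],[570,265]])*k
LS=np.array([[85,-190,138],[-85,-190,138],[-85,-190,0],[85,-190,0],[-85,35,85]])/1e3
uS=np.array([[571,407],[443,482],[443,530],[561,493],[370,377]])*k
a=fit([(T,LT,uT),(S,LS,uS)],[0.5,-.1,0.2]);print("analyser",a.x,np.round(a.fun,1))
a=a.x
LC=np.array([[18,-45,40],[-18,-45,40],[18,45,26],[-18,45,26]])/1e3
uC=np.array([[292,317],[274,327],[265,270],[247,279]])*k
c=fit([(T,LC,uC)],[*ray(T,np.array([[268,298]])*k,.03)[0,:2],-1]);print("cas",c.x,np.round(c.fun,1))
B=ray(T,np.array([[544,226],[520,276],[562,314]])*k,.115)
hub=A2W(a,[0,-80,115]);d=B-hub;print("ball r",np.hypot(d[:,0],d[:,1]),"ang",np.degrees(np.arctan2(d[:,1],d[:,0])-a[2]))
np.save("an.npy",a)
top=T["color"][:,:,::-1]
im=np.hstack([cv2.resize(top[100:250,240:440],(800,600),interpolation=cv2.INTER_CUBIC)])
def dot(L,p,col):
    for u in (proj(T,pose(p,L))-[240,100]+.5)*4-.5: cv2.circle(im,tuple(int(v) for v in u),3,col,-1)
dot(LT,a,(0,0,255))
dot(np.array([[x,y,32+10] for x in(-37.5,37.5) for y in(0,)])/1e3,a,(255,0,255))
cv2.imwrite("pics/ov1.png",im)
im=cv2.resize(top[160:280,80:240],(800,600),interpolation=cv2.INTER_CUBIC)
for u in (proj(T,pose(c.x,LC))-[80,160]+.5)*5-.5: cv2.circle(im,tuple(int(v) for v in u),3,(0,0,255),-1)
cv2.imwrite("pics/ov2.png",im)
E
```

```text
analyser [ 0.59357543 -0.06533994  0.24799806] [ -1.3  -0.7  -0.5   1.2   0.5  -3.3   1.2   0.2  -0.2  -1.3   1.6  -0.
  -0.5   0.6   1.9  -0.6   0.3 -23.9  -2.5   4.   -0.2   1.1  -3.3  -1.5]
cas [ 0.56694097  0.29895343 -1.01318211] [ 0.7 -0.3 -0.7  0.9  0.5 -1.2 -0.6  0.4]
ball r [0.06770886 0.06919145 0.06827609] ang [ 15.51775342  87.89789421 159.51174195]
```

View pics/ov1.png

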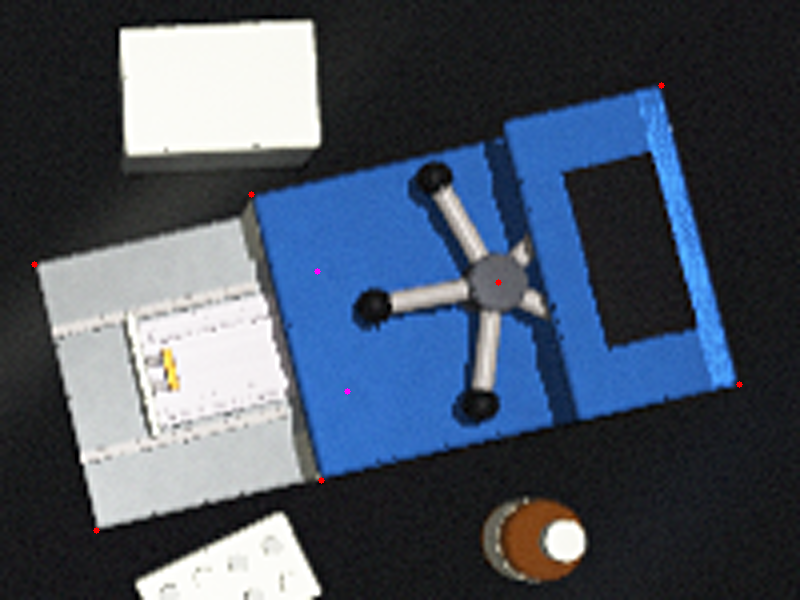

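View pics/ov2.png

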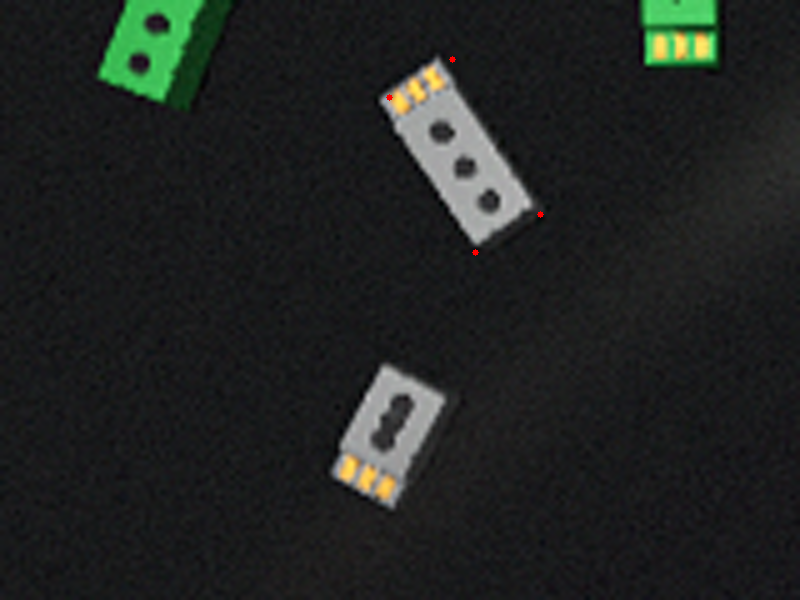

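The overlay matches the analyser: all fitted corners land on the picture within a pixel. The front plate's outer top edge is at about crop (143,376). The cassette's tail corners are at (533,205) and (476,246), and its nose corners at (438,60) and (381,98), slightly inside the fit, which a chamfer would explain.

```bash
cat >> h.py <<'E'
def togo(apos,yaw_deg,tilt_deg=0,world=False):
    """offset(mm, current tool axes) + rotvec to reach analyser point (mm), tool y at world yaw, tilt about tool y"""
    s=bot.get_state(); q=np.array(s["ee_rot"]); R=Ro.from_quat(q[[1,2,3,0]])
    W=np.array(apos)/1e3 if world else A2W(np.load("an.npy"),apos)[0]
    y=np.radians(yaw_deg); ty=np.array([np.cos(y),np.sin(y),0]); tz=np.array([0,0,-1.]); tx=np.cross(ty,tz)
    G=Ro.from_matrix(np.c_[tx,ty,tz])*Ro.from_rotvec([0,np.radians(tilt_deg),0])
    print("t",round(s["clock"],2),"off",np.round(R.inv().apply(W-s["eef_pos"])*1e3,1),"rot",np.round((R.inv()*G).as_rotvec(),3),"after-rot off",np.round(G.inv().apply(W-s["eef_pos"])*1e3,1))
def where():
    a=np.load("an.npy"); s=bot.get_state(); d=s["eef_pos"]-np.array([a[0],a[1],0]); c,n=np.cos(a[2]),np.sin(a[2])
    print("t",round(s["clock"],2),"TCP in analyser mm",np.round([1e3*(c*d[0]+n*d[1]),1e3*(-n*d[0]+c*d[1]),1e3*d[2]],1),"F",np.round(s["wrist_force"],1),"grip",round(s["grip_width"],3),round(s["grasp_force"],1))
E
python3 - <<'E'
from h import *
T=read_camera("top")
o=lambda P,s,x,y:(np.array(P)+.5)/s-.5+[x,y]
L=np.array([[85,165,12],[-85,165,12],[85,35,85],[-85,35,85],[85,-190,138],[-85,-190,138],[85,-100,138],[0,-80,125]])/1e3
U=o([[37,263],[98,530],[250,195],[322,480],[660,87],[738,385],[505,120],[498,281]],4,240,100)
f=fit([(T,L,U)],np.load("an.npy"));a=f.x;print(a,np.round(f.fun,1));np.save("an.npy",a);print("yaw",np.degrees(a[2]))
def inA(W):
    d=W[:,:2]-a[:2];c,n=np.cos(a[2]),np.sin(a[2]);return np.c_[c*d[:,0]+n*d[:,1],-n*d[:,0]+c*d[:,1]]*1e3
print("front plate outer top",inA(ray(T,o([[128,318],[158,437]],4,240,100),.052)))
b=inA(ray(T,o([[435,176],[373,307],[479,404]],4,240,100),.115))-[0,-80];print(np.hypot(*b.T),np.degrees(np.arctan2(b[:,1],b[:,0])))
LC=np.array([[18,-45,40],[-18,-45,40],[18,45,26],[-18,45,26]])/1e3
c=fit([(T,LC,o([[533,205],[476,246],[438,60],[381,98]],5,80,160))],[.567,.299,-1.01]);print("cas",c.x,np.round(c.fun,1));np.save("cas.npy",c.x)
togo([27,-41,200],np.degrees(a[2]))
E
```

```text
[ 0.59382336 -0.06537887  0.24691735] [-0.5  0.1 -0.4 -0.   0.5 -0.1 -0.2 -0.1  0.3 -0.5  0.5 -0.1 -0.6  0.3
  0.2  0.3]
yaw 14.147322160639353
front plate outer top [[ 34.33429534 119.27079524]
 [-39.03376282 118.09022638]]
[69.3955277  68.99944634 67.79474395] [ 14.39697547  87.62288892 158.89931198]
cas [ 0.56878364  0.30263697 -0.94632838] [ 0.7  0.1 -0.3  0.3  0.2 -0.6 -0.6  0.1]
t 0.25 off [-635.7 -524.7   31.3] rot [-1.00e-03  0.00e+00  1.09e+00] after-rot off [-759.2  321.1   30.9]
```

```bash

python3 -m jog '{"offset":[[0,0,0],[0,0,0],[0,0,0],[0,0,0]],"rotation":[[0,0,0.136],[0,0,0.136],[0,0,0.136],[0,0,0.136]],"jaw":[1,1,1,1]}'
python3 -m jog '{"offset":[[0,0,0],[0,0,0],[0,0,0],[0,0,0]],"rotation":[[0,0,0.136],[0,0,0.136],[0,0,0.136],[0,0,0.136]],"jaw":[1,1,1,1]}'
for i in 1 2 3; do python3 -m jog '{"offset":[[-44,18.5,0],[-44,18.5,0],[-44,18.5,0],[-44,18.5,0],[-44,18.5,0]],"rotation":[[0,0,0],[0,0,0],[0,0,0],[0,0,0],[0,0,0]],"jaw":[1,1,1,1,1]}' >/dev/null; done
python3 -c "
from h import *
togo([27,-41,200],14.15);where()"
```

```text
clock: 0.65
eef_pos: [0.1332, 0.5593, 0.2311]
ee_rot: [0.0, 0.382, 0.924, -0.0]
wrist_force: [-0.1, -0.8, 0.4]
grip_width: 0.333
grasp_force: 0.0
clock: 1.05
eef_pos: [0.1332, 0.5593, 0.2312]
ee_rot: [0.0, 0.616, 0.788, -0.0]
wrist_force: [0.2, 0.9, 0.3]
grip_width: -0.001
grasp_force: 0.0
t 2.55 off [-98.1  41.5  31.2] rot [ 0.    -0.     0.002] after-rot off [-98.   41.7  31.2]
t 2.55 TCP in analyser mm [-14.7  57.  231.2] F [ 0.6  0.7 -0.4] grip -0.003 0.0
```

```bash

python3 -m jog '{"offset":[[-44,20,10],[-44,20,10],[-11,4,11],[0,0,50],[0,0,50]],"rotation":[[0,0,0],[0,0,0],[0,0,0],[0,0,0],[0,0,0]],"jaw":[1,1,1,1,1]}' >/dev/null
python3 -m jog '{"offset":[[0,0,3],[5.3,-8.6,0],[3.5,-9.4,0],[1.4,-9.9,0]],"rotation":[[0,0,0],[0,0,0],[0,0,0],[0,0,0]],"jaw":[1,1,1,1]}'
python3 -c "
from h import *
where()"
```

```text
clock: 3.45
eef_pos: [0.6086, -0.0938, 0.1015]
ee_rot: [0.007, 0.614, 0.79, 0.004]
wrist_force: [8.8, 0.5, -4.1]
grip_width: 0.002
grasp_force: 4.3
t 3.45 TCP in analyser mm [  7.4 -31.2 101.5] F [ 8.8  0.5 -4.1] grip 0.002 4.3
```

```bash

python3 -m jog '{"offset":[[-0.7,-10,0],[-2.8,-9.7,0],[-4.7,-8.8,0]],"rotation":[[0,0,0],[0,0,0],[0,0,0]],"jaw":[1,1,1]}'
python3 -m jog '{"offset":[[-6.5,-7.7,0],[-7.9,-6.2,0],[-9,-4.4,0],[-6.4,-1.9,0]],"rotation":[[0,0,0],[0,0,0],[0,0,0],[0,0,0]],"jaw":[1,1,1,1]}'
python3 - <<'E'
from h import *
where(); T=read_camera("top"); cv2.imwrite("pics/a1.png",cv2.resize(T["color"][100:250,240:440,::-1],(800,600),interpolation=cv2.INTER_CUBIC))
E
```

```text
clock: 3.75
eef_pos: [0.5827, -0.1079, 0.1025]
ee_rot: [0.007, 0.614, 0.789, 0.005]
wrist_force: [7.6, 5.8, -1.3]
grip_width: -0.0
grasp_force: 3.8
clock: 4.15
eef_pos: [0.5669, -0.1399, 0.1015]
ee_rot: [0.002, 0.614, 0.789, 0.004]
wrist_force: [3.0, 9.8, 1.1]
grip_width: 0.001
grasp_force: 4.4
t 4.15 TCP in analyser mm [-44.3 -65.7 101.5] F [3.  9.8 1.1] grip 0.001 4.4
```

View pics/a1.png

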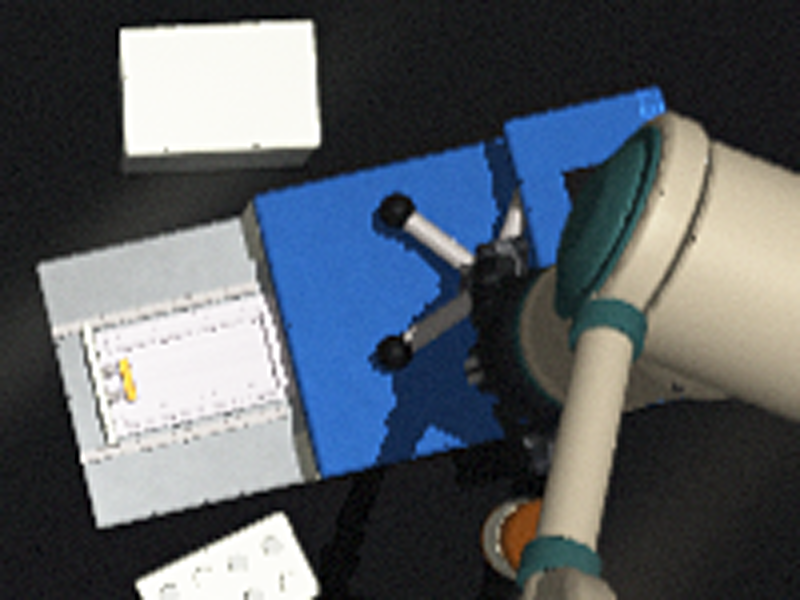

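```bash

python3 -m jog '{"offset":[[6,0,0],[0,0,-50],[-6,47.5,0],[-6,47.5,0],[0,0,50]],"rotation":[[0,0,0],[0,0,0],[0,0,0],[0,0,0],[0,0,0]],"jaw":[1,1,1,1,1]}'
python3 -m jog '{"offset":[[0,0,0],[9.8,-1.9,0],[9.3,-3.9,0],[8.2,-5.8,0],[6.8,-7.3,0]],"rotation":[[0,0,0],[0,0,0],[0,0,0],[0,0,0],[0,0,0]],"jaw":[1,1,1,1,1]}'
python3 -m jog '{"offset":[[4.1,-6.4,0]],"rotation":[[0,0,0]],"jaw":[1]}'
python3 -c "
from h import *
where()"
```

```text
clock: 4.7
eef_pos: [0.673, -0.127, 0.1092]
ee_rot: [0.015, 0.613, 0.79, 0.006]
wrist_force: [1.0, -0.9, -0.9]
grip_width: -0.001
grasp_force: 0.0
clock: 5.2
eef_pos: [0.6363, -0.0993, 0.1022]
ee_rot: [0.008, 0.614, 0.79, 0.002]
wrist_force: [7.6, -5.7, -0.4]
grip_width: -0.003
grasp_force: 4.1
clock: 5.3
eef_pos: [0.6292, -0.0963, 0.1027]
ee_rot: [0.008, 0.614, 0.79, 0.003]
wrist_force: [8.1, -3.5, 0.3]
grip_width: 0.001
grasp_force: 3.8
t 5.3 TCP in analyser mm [ 26.7 -38.6 102.7] F [ 8.1 -3.5  0.3] grip 0.001 3.8
```

```bash

python3 -m jog '{"offset":[[2,-4,0],[0,-2,0]],"rotation":[[0,0,0],[0,0,0]],"jaw":[1,1]}' | grep -E "eef|force"
python3 -m jog '{"offset":[[0,-2,0],[0,0,0]],"rotation":[[0,0,0],[0,0,0]],"jaw":[1,1]}'| grep -E "eef|force"
python3 -c "
from h import *
where()"
```

```text
eef_pos: [0.6228, -0.0949, 0.1029]
wrist_force: [7.3, -0.8, -0.3]
grasp_force: 3.8
eef_pos: [0.6216, -0.0949, 0.1029]
wrist_force: [8.1, -0.2, -0.7]
grasp_force: 4.0
t 5.7 TCP in analyser mm [ 19.7 -35.4 102.9] F [ 8.1 -0.2 -0.7] grip -0.001 4.0
```

Close to the stop. I'll keep going in small steps until the force climbs.

```bash

python3 -m jog '{"offset":[[0,-3,0],[0,0,0]],"rotation":[[0,0,0],[0,0,0]],"jaw":[1,1]}' | grep -E "eef|force"
python3 -m jog '{"offset":[[0,-3,0],[0,0,0]],"rotation":[[0,0,0],[0,0,0]],"jaw":[1,1]}'| grep -E "eef|force"
python3 - <<'E'
from h import *
where(); T=read_camera("top"); cv2.imwrite("pics/a2.png",cv2.resize(T["color"][100:250,240:440,::-1],(800,600),interpolation=cv2.INTER_CUBIC))
E
```

```text
eef_pos: [0.6215, -0.095, 0.1031]
wrist_force: [13.6, 2.2, -2.3]
grasp_force: 6.8
eef_pos: [0.6214, -0.0951, 0.1033]
wrist_force: [19.2, 3.6, -5.7]
grasp_force: 9.6
t 6.1 TCP in analyser mm [ 19.5 -35.6 103.3] F [19.2  3.6 -5.7] grip -0.002 9.6
```

View pics/a2.png

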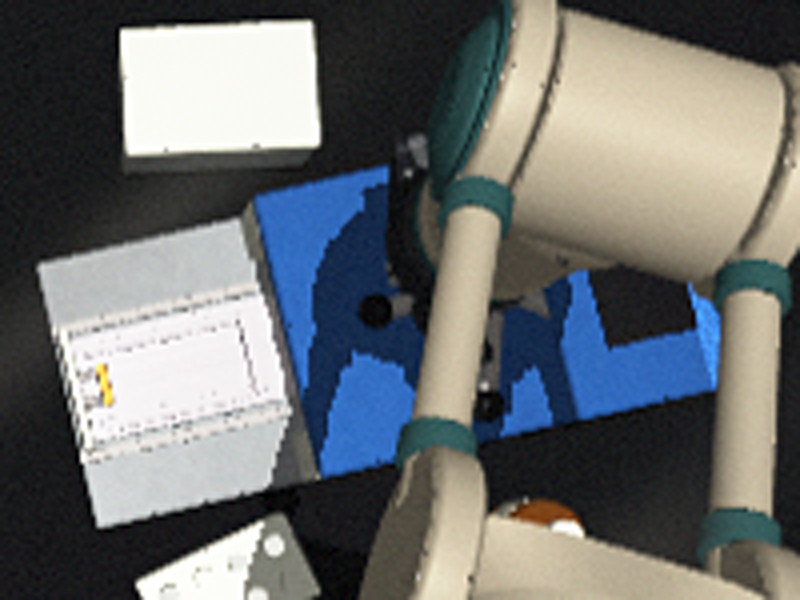

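The tray is right out: its plate edge is at crop x≈60, a spoke is at about 90 deg and the force is climbing against the stop. Next I back off, lift, turn for the cassette and open the gripper.

```bash

python3 -m jog '{"offset":[[0,12,0],[0,0,-45],[0,0,-45],[0,0,0],[0,0,0]],"rotation":[[0,0,0],[0,0,0],[0,0,0],[0,0,0.149],[0,0,0.149]],"jaw":[1,1,1,-1,-1]}' >/dev/null
python3 -m jog '{"offset":[[0,0,0],[0,0,0],[0,0,0],[0,0,0],[0,0,0]],"rotation":[[0,0,0.149],[0,0,0.149],[0,0,0.149],[0,0,0.149],[0,0,0.149]],"jaw":[-1,-1,-1,-1,-1]}' >/dev/null
python3 -m jog '{"offset":[[0,0,0]],"rotation":[[0,0,0.149]],"jaw":[-1]}'
python3 - <<'E'
from h import *
c=np.load("cas.npy"); P=pose(c,[0,-.008,0])[0]; print(P)
togo([*P[:2]*1e3,150],np.degrees(c[2]),world=True); where()
E
```

```text
clock: 7.25
eef_pos: [0.6209, -0.0925, 0.1903]
ee_rot: [0.001, 0.952, 0.306, 0.001]
wrist_force: [-0.3, -0.7, -0.1]
grip_width: 1.002
grasp_force: 0.0
[0.56229345 0.29795965 0.        ]
t 7.25 off [ 179.7 -351.6   39.9] rot [ 0.002 -0.002 -0.003] after-rot off [ 180.8 -351.    40.3]
t 7.25 TCP in analyser mm [ 19.6 -32.9 190.3] F [-0.3 -0.7 -0.1] grip 1.002 0.0
```

```bash

python3 -m jog '{"offset":[[22.5,-43.9,0],[22.5,-43.9,0],[22.5,-43.9,0],[22.5,-43.9,0],[22.5,-43.9,5]],"rotation":[[0,0,0],[0,0,0],[0,0,0],[0,0,0],[0,0,0]],"jaw":[-1,-1,-1,-1,-1]}' >/dev/null
python3 -m jog '{"offset":[[22.5,-43.9,10],[22.5,-43.9,10],[22.5,-43.9,10],[0,0,5],[0,0,0]],"rotation":[[0,0,0],[0,0,0],[0,0,0],[0,0,0],[0,0,0]],"jaw":[-1,-1,-1,-1,-1]}' >/dev/null
python3 - <<'E'
from h import *
c=np.load("cas.npy"); P=pose(c,[0,-.008,0])[0]
togo([*P[:2]*1e3,6],np.degrees(c[2]),world=True)
S=read_camera("side"); print(proj(S,pose(c,[0,0,.02])))
u=proj(S,pose(c,[0,0,.05]))[0]; x,y=int(u[0])-64,max(0,int(u[1])-60); cv2.imwrite("pics/g1.png",cv2.resize(S["color"][y:y+96,x:x+128,::-1],(800,600),interpolation=cv2.INTER_CUBIC))
E
```

```text
t 8.25 off [  2.7   0.6 142.9] rot [ 0.001 -0.     0.006] after-rot off [  2.7   0.7 142.9]
[[239.11330002 184.02815483]]
```

View pics/g1.png

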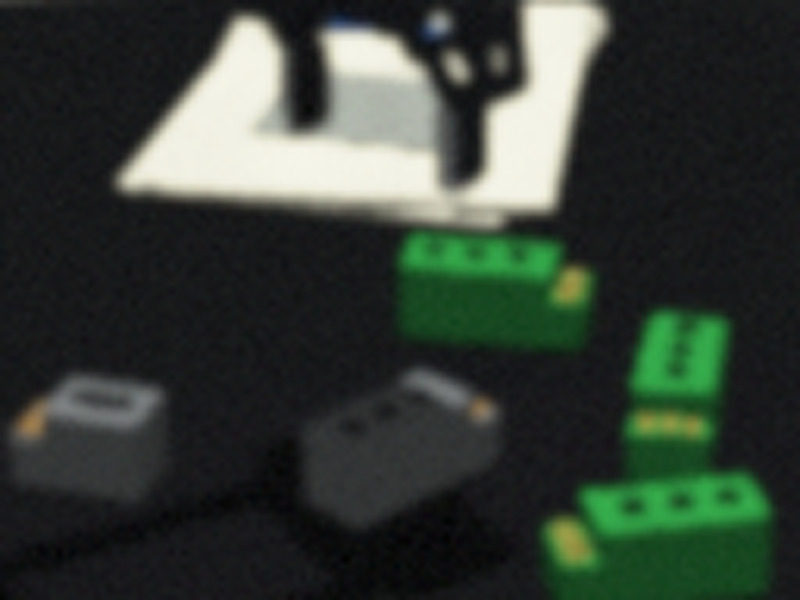

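The open fingers, at crop (305,125) and (465,185), straddle the long cassette at (400,450). Its brass-padded nose points right, as fitted.

```bash

python3 -m jog '{"offset":[[2.7,0.6,45],[0,0,45],[0,0,35],[0,0,18],[0,0,0]],"rotation":[[0,0,0],[0,0,0],[0,0,0],[0,0,0],[0,0,0]],"jaw":[-1,-1,-1,-1,-1]}'
python3 -m jog '{"offset":[[0,0,0],[0,0,0],[0,0,0],[0,0,0],[0,0,0]],"rotation":[[0,0,0],[0,0,0],[0,0,0],[0,0,0],[0,0,0]],"jaw":[1,1,1,1,1]}'
```

```text
clock: 8.8
eef_pos: [0.5624, 0.2945, 0.0029]
ee_rot: [0.0, 0.952, 0.308, -0.003]
wrist_force: [0.3, 0.0, -0.6]
grip_width: 1.002
grasp_force: 0.0
clock: 9.3
eef_pos: [0.565, 0.2976, 0.0065]
ee_rot: [-0.0, 0.951, 0.309, 0.002]
wrist_force: [-0.8, -0.5, 6.8]
grip_width: 0.413
grasp_force: 61.7
```

```bash

python3 -m jog '{"offset":[[0,0,-30],[0,0,-45],[0,0,-45],[0,0,0],[0,0,0]],"rotation":[[0,0,0],[0,0,0],[0,0,0],[0,0,-0.149],[0,0,-0.149]],"jaw":[1,1,1,1,1]}'
python3 -m jog '{"offset":[[0,0,0],[0,0,0],[0,0,0],[0,0,0],[0,0,0]],"rotation":[[0,0,-0.149],[0,0,-0.149],[0,0,-0.149],[0,0,-0.149],[0,0,-0.149]],"jaw":[1,1,1,1,1]}' >/dev/null
python3 -m jog '{"offset":[[0,0,0],[0,0,0]],"rotation":[[0,0,-0.149],[0,0,0]],"jaw":[1,1]}'
python3 - <<'E'
from h import *
a=np.load("an.npy");togo([0,89,110],14.15); where()
T=read_camera("top"); x0,y0,s=235,150,8
im=cv2.resize(T["color"][y0:y0+75,x0:x0+100,::-1],(800,600),interpolation=cv2.INTER_CUBIC)
def line(P,col):
    u=(proj(T,A2W(a,P))-[x0,y0]+.5)*s-.5; cv2.polylines(im,[u.astype(int)],False,col,1)
n=np.array([0,95,22])
for P in ([[19.5,-43,5],[19.5,43,5]],[[-19.5,-43,5],[-19.5,43,5]],[[28,-43,5],[28,43,5]],[[-28,-43,5],[-28,43,5]],[[-25,-43,10],[25,-43,10],[25,-53,10],[-25,-53,10],[-25,-43,10]],[[-37.5,61,30],[37.5,61,30],[37.5,67,30],[-37.5,67,30],[-37.5,61,30]],[[-13,43,14],[13,43,14]]): line(n+np.array(P),(0,0,255))
cv2.imwrite("pics/n1.png",im)
E
```

```text
clock: 9.8
eef_pos: [0.5647, 0.2976, 0.1272]
ee_rot: [0.0, 0.893, 0.449, 0.002]
wrist_force: [0.1, -0.1, -0.8]
grip_width: 0.41
grasp_force: 60.7
clock: 10.5
eef_pos: [0.5635, 0.2971, 0.1246]
ee_rot: [-0.0, 0.614, 0.789, -0.0]
wrist_force: [-0.6, 0.4, -1.6]
grip_width: 0.413
grasp_force: 60.6
t 10.5 off [-269.8  -59.7   14.6] rot [-0.     0.     0.002] after-rot off [-269.9  -59.2   14.6]
t 10.5 TCP in analyser mm [ 59.2 358.9 124.6] F [-0.6  0.4 -1.6] grip 0.413 60.6
```

View pics/n1.png

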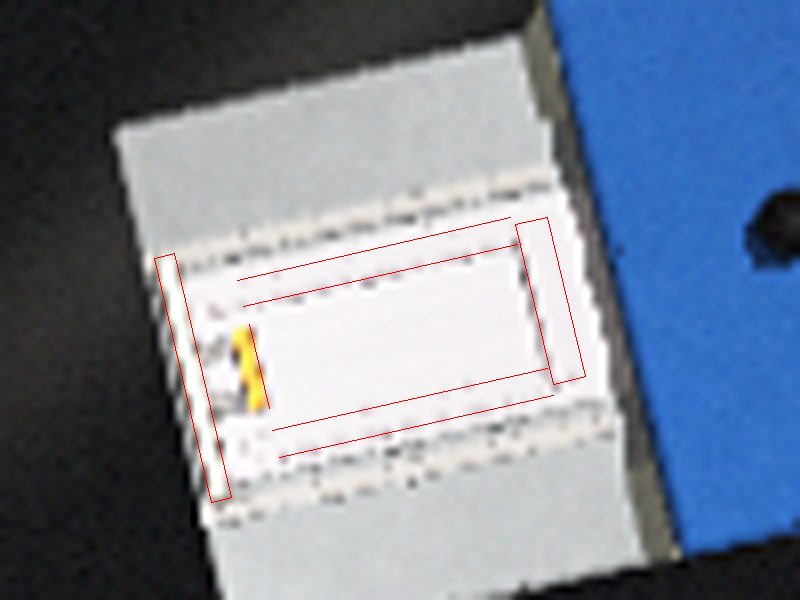

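The overlay fits the tray within about 1 mm: stop face at crop (517,245)–(548,380), contact at (250,325)–(265,408), front plate along its red outline. So the nest is at x 0, y 95. Next I carry the cassette over it and tilt it nose down.

```bash

python3 -m jog '{"offset":[[-45.5,-9.9,0],[-45.5,-9.9,0],[-45.5,-9.9,0],[-45.5,-9.9,0],[-45.5,-9.9,0]],"rotation":[[0,0,0],[0,0,0],[0,0,0],[0,0,0],[0,0,0]],"jaw":[1,1,1,1,1]}' >/dev/null
python3 -m jog '{"offset":[[-45.5,-9.9,0],[0,0,30],[0,0,30],[0,0,0]],"rotation":[[0,0,0],[0,0,0],[0,-0.0873,0],[0,-0.0873,0]],"jaw":[1,1,1,1]}' >/dev/null
python3 -m jog '{"offset":[[0,0,0]],"rotation":[[0,0,0]],"jaw":[1]}' >/dev/null
python3 - <<'E'
from h import *
togo([0,85.8,39.8],14.15,-10); where()
S=read_camera("side");a=np.load("an.npy"); x0,y0,s=200,190,6
im=cv2.resize(S["color"][y0:y0+100,x0:x0+130,::-1],None,fx=s,fy=s,interpolation=cv2.INTER_CUBIC)
st=bot.get_state();q=st["ee_rot"];R=Ro.from_quat(np.array(q)[[1,2,3,0]])
for L in ([45,26],[45,0],[-45,0],[-45,40],[29,40]):
  for x in(-18,18):
    W=st["eef_pos"]+R.apply(np.array([L[0]+6,x,6-L[1]])/1e3)
    u=(proj(S,W)[0]-[x0,y0]+.5)*s; cv2.circle(im,tuple(u.astype(int)),3,(0,0,255),-1)
cv2.imwrite("pics/i1.png",im)
E
```

```text
t 11.55 off [ 2.1  0.8 23.4] rot [-0.002 -0.001  0.003] after-rot off [ 2.1  0.7 23.4]
t 11.55 TCP in analyser mm [-0.7 87.8 63.2] F [-0.8  0.7 -1.1] grip 0.414 60.6
```

View pics/i1.png

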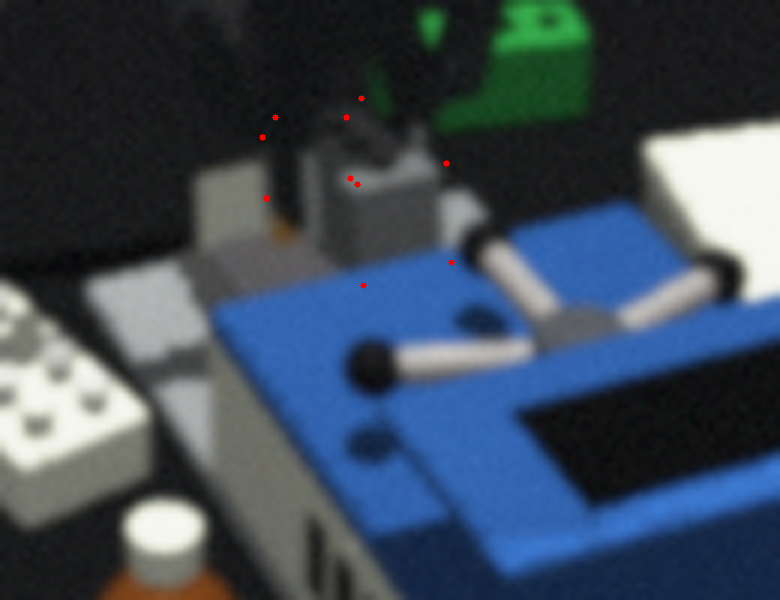

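The side view shows the cassette nose-down over the tray with its tail top edge at about (330,200)–(437,178). It's blurred, and the predicted dots are off by about 2 px, so I'll check that offset against the balls at (373,367), (485,243) and (722,275), and then find the contact by touch.

```bash

python3 - <<'E'
from h import *
S=read_camera("side");a=np.load("an.npy"); b=np.radians([162,90,18])
P=np.c_[68*np.cos(b),-80+68*np.sin(b),115+0*b]
print((proj(S,A2W(a,P))-[200,190]+.5)*6)
E
python3 -m jog '{"offset":[[1,0.7,16],[0,0,0],[0,0,0]],"rotation":[[0,0,0],[0,0,0],[0,0,0]],"jaw":[1,1,1]}'|grep -E "eef|wrist"
python3 -m jog '{"offset":[[0,0,4],[0,0,0],[0,0,0]],"rotation":[[0,0,0],[0,0,0],[0,0,0]],"jaw":[1,1,1]}'|grep -E "eef|wrist"
python3 -c "
from h import *
togo([0,85.8,39.8],14.15,-10);where()"
```

```text
[[372.7578721  365.04654399]
 [485.11977096 244.95555545]
 [719.0161375  273.61942264]]
eef_pos: [0.5751, 0.0158, 0.0492]
wrist_force: [0.0, -0.6, 0.1]
eef_pos: [0.5749, 0.0155, 0.0449]
wrist_force: [-0.3, 0.5, -1.6]
t 12.25 off [ 3.5 -1.4  4.5] rot [ 0.001 -0.     0.002] after-rot off [ 3.5 -1.4  4.5]
t 12.25 TCP in analyser mm [ 1.4 83.1 44.9] F [-0.3  0.5 -1.6] grip 0.412 60.6
```

```bash

python3 - <<'E'
from h import *
S=read_camera("side");st=bot.get_state();R=Ro.from_quat(np.array(st["ee_rot"])[[1,2,3,0]])
for L in ([-45,0],[-45,40],[29,40],[45,26]):
  print(L,[np.round(proj(S,st["eef_pos"]+R.apply(np.array([L[0]+6,x,6-L[1]])/1e3))[0],1) for x in(-18,18)])
g=S["color"].mean(2).astype(int)
print("cols",248,280)
for r in range(208,240): print(r,*["%3d"%v for v in g[r,248:280]])
E
```

```text
[-45, 0] [array([261.1, 245. ]), array([275.7, 241.2])]
[-45, 40] [array([260. , 228.6]), array([274.8, 224.9])]
[29, 40] [array([246.5, 217. ]), array([260.7, 213.6])]
[45, 26] [array([244.2, 220.1]), array([258.2, 216.8])]
cols 248 280
208  21  20  19  18  21  18  17  21  22  23  27  28  25  23  26  28  25  19  23  15  22  19  19  21  23  16  22  26  26  31  27  27
209  19  16  17  19  18  22  20  23  21  27  25  25  23  27  24  25  27  23  19  21  21  22  23  16  23  20  23  26  30  30  25  25
210  23  16  18  21  18  21  20  23  22  25  23  27  32  27  27  24  24  24  21  18  21  18  18  16  18  23  23  27  28  29  23  29
211  17  18  18  21  20  22  21  22  26  30  30  43  54  52  36  25  27  22  19  20  19  19  20  20  22  22  26  26  27  26  24  26
212  23  17  17  16  20  21  23  29  39  47  55  73  98  87  54  29  22  23  16  21  14  21  20  19  21  20  21  25  25  22  22  26
213  20  19  18  20  25  24  31  46  66  79  86 105 123 111  70  33  27  24  19  20  18  19  19  19  18  21  22  22  19  20  25  23
214  18  22  24  17  21  23  40  68  89  98 102 113 119 101  67  32  2
[... 2661 characters left out ...]
 109 110 109 110 110 105  94  72  54  52
235  81  70  55  55  68  80  85  79  78  83  89  92  98 102 104 108 106 110 110 112 110 110 111 108 111 111 111 106 100  92  77  69
236  89  84  75  78  83  93  99  98  95 102 102 105 108 108 110 111 107 110 113 111 110 110 109 111 111 108 110 109 110 105  94  92
237  99  99  99  95  99 105 110 108 109 110 112 112 114 111 110 110 109 111 110 113 108 111 109 108 108 111 110 109 107 110 106 104
238 103 109 108 108 108 110 111 110 109 113 107 111 110 112 109 109 111 109 108 110 110 109 110 108 109 108 112 109 108 107 110 107
239 108 108 110 110 110 110 113 111 113 112 111 110 110 110 111 107 109 109 110 109 111 109 112 110 109 110 112 112 107 106 101 102
```

```bash

python3 - <<'E'
from h import *
T=read_camera("top");st=bot.get_state();R=Ro.from_quat(np.array(st["ee_rot"])[[1,2,3,0]])
pt=lambda x,y,z:np.round(proj(T,st["eef_pos"]+R.apply(np.array([y+6,x,6-z])/1e3))[0],1)
for y,z in ([45,26],[29,26],[29,40],[-45,40],[37,26]): print(y,z,pt(-18,y,z),pt(18,y,z))
c=T["color"].astype(int); m=(c[:,:,0]-c[:,:,2]>50)
ys,xs=np.nonzero(m); k=(xs>235)&(xs<330)&(ys>150)&(ys<230); print(sorted(zip(xs[k],ys[k])))
g=c.mean(2).astype(int); u=pt(0,45,26).astype(int); print(u)
print("cols",256,296)
for r in range(178,212): print(r,*["%3d"%v for v in g[r,254:296]])
E
```

```text
45 26 [269.4 201.4] [265.9 186.7]
29 26 [275.9 199.8] [272.4 185.1]
29 40 [275.2 199.6] [271.7 184.7]
-45 40 [306.3 192.1] [302.6 177. ]
37 26 [272.6 200.6] [269.1 185.9]
[]
[267 194]
cols 256 296
178 209 206 207 207 209 206 210 210 208 208 210 214 211 209 209 208 208 207 206 209 206 205 206 207 205 208 202 206 204 206 203 203 206 202 200 199 201 199 198 200 188 121
179 206 203 206 204 206 208 209 207 208 206 210 205 206 206 206 207 205 209 204 203 206 205 202 205 209 202 202 200 201 199 199 201 198 198 197 199 199 194 196 200 188 132
180 204 203 202 208 202 204 202 203 207 202 202 198 204 202 204 201 202 201 201 201 202 201 197 199 199 199 200 199 197 200 193 197 200 196 195 196 193 194 191 198 185 138
181 202 201 200 201 201 202 202 199 200 201 199 198 201 200 203 199 199 201 199 199 198 199 199 198 198 198 197 195 193 195 192 195 195 196 191 193 192 189 192 191 184 156
182 200 199 199 196 196 202 199 197 199 196 198 197 196 200 195 198 199 196 197 194 195 196 193 193 195 193 195 189 190 193 191 192 194 189 190 190 189 191 193 188 191 160
183 195 196 197 194 195 198 194 196 197 194
[... 4244 characters left out ...]
  30  28  33
208   5  16   4   1  31  73  98 123 116 109 115 112 109 108 107 100 105  97  86  88  82  77  74  77  81  81  84  82  84  85  91  90  49  17  27  42  44  40  44  42  41  53
209   6  17   3  10  22  73  86 121 120  99 108 104 103  95  88  91  77  81  78  80  80  81  80  83  88  94  94  90  89  92  88  91  59  88  39  42  42  37  43  48  35  33
210  11  17  15  14  10  59  77 122 119  95  86  83  75  79  78  76  81  84  83  80  92  92  92  89  88  90  85  87  89  85  85  82  89 135  51  39  43  42  43  43  21  18
211  14  13  18   3   1  43  86 113 120  96  76  79  79  85  86  90  93  92  90  92  90  90  86  92  84  85  81  73  76  78  78  80  72  51  27  22  40  43  38  43  20  13
```

```bash

python3 -m jog '{"offset":[[0,0,-30],[0,0,-30],[0,0,0],[0,0,0],[0,0,0]],"rotation":[[0,0,0],[0,0,0],[0,0,0],[0,0,0],[0,0,0]],"jaw":[1,1,1,1,1]}' >/dev/null
python3 - <<'E'
from h import *
S=read_camera("side");st=bot.get_state();R=Ro.from_quat(np.array(st["ee_rot"])[[1,2,3,0]]);where()
P=lambda x,y,z:np.round(proj(S,st["eef_pos"]+R.apply(np.array([y+6,x,6-z])/1e3))[0],1)
for y,z in ([-45,0],[-45,40],[29,40],[45,26],[45,0]): print(y,z,P(-18,y,z),P(18,y,z))
u=P(0,-30,20).astype(int); x0,y0=u[0]-21,u[1]-18
g=S["color"].mean(2).astype(int); print("cols from",x0)
for r in range(y0,y0+36): print(r,*["%3d"%v for v in g[r,x0:x0+38]])
E
```

```text
t 12.9 TCP in analyser mm [1.000e-01 9.380e+01 1.024e+02] F [ 0.2 -0.  -1.1] grip 0.414 60.6
-45 0 [258.9 220.9] [273.8 217.3]
-45 40 [257.8 203.8] [272.9 200.3]
29 40 [244.2 193.4] [258.6 190.3]
45 26 [241.9 197. ] [256.1 193.9]
45 0 [242.6 207.4] [256.7 204.2]
cols from 241
190  22  25  19  16  15  20  20  15  22  20  20  23  22  26  22  25  28  27  32  28  25  26  23  21  20  19  20  19  22  23  24  28  30  31  36  40  40  46
191  21  22  18  23  21  18  19  22  22  17  21  25  28  27  29  32  32  33  31  32  25  23  24  24  24  17  22  21  18  23  22  32  44  49  55  58  66  73
192  21  20  19  19  19  23  20  22  21  19  24  27  29  33  35  37  41  41  40  35  32  28  23  24  14  19  17  22  21  21  31  49  68  70  74  78  82  91
193  22  19  21  20  20  19  24  20  20  21  23  29  33  33  36  38  43  47  44  44  37  32  27  20  20  22  22  29  32  30  40  64  78  80  73  74  80  92
194  19  24  16  16  20  21  20  22  18  22  27  27  28  27  29  34  38  43  47  48  44  41  34  25  17  21  31  44  49  38  49  68  82  74  59  57  67  84
195  20  22  21  22  17  22  18  19  21  18
[... 4092 characters left out ...]
  93  76  54  35  32  31  25  28  29  31  36  37  48  56  66  71  75  69  55
222 119 118 116 115 118 115 120 119 111 107 104 111 112 116 116 118 115 116 117 107  86  59  41  33  30  33  37  47  58  66  76  88 101 113 118 122 115  88
223 119 118 114 113 112 112 114 115 110  98  94  97 101 107 112 114 114 115 117 115 106  85  64  50  58  68  72  85 103 116 119 129 141 150 152 151 143 121
224 117 114 109 105  98 104 109 110 101  88  81  85  87  93 100 107 110 113 119 127 131 127 108  96 104 114 121 129 142 149 150 155 159 163 163 161 159 144
225 116 115 106  98  90  92  99  96  90  79  74  74  75  77  90  98 102 104 117 131 150 157 151 144 146 150 154 155 160 163 166 164 164 164 163 163 160 150
```

The tail face spans columns 258.3–273.3, against 257.8–273.8 predicted, and its bottom edge is within 1 px. The grasp is therefore as assumed, and I'll lower it for insertion.

```bash
python3 -c "
from h import *
togo([0,84.5,39],14.15,-10)"
```

```text
t 12.9 off [ 1.8  0.  64. ] rot [-0.002 -0.001  0.002] after-rot off [ 1.8 -0.1 64. ]
```

```bash

python3 -m jog '{"offset":[[1,0,30],[0.8,0,26],[0,0,4],[0,0,0],[0,0,0]],"rotation":[[0,0,0],[0,0,0],[0,0,0],[0,0,0],[0,0,0]],"jaw":[1,1,1,1,1]}'|grep -E "wrist"
python3 -c "
from h import *
where()"
python3 -m jog '{"offset":[[0,0,2],[0,0,0],[0,0,0]],"rotation":[[0,0,0],[0,0,0],[0,0,0]],"jaw":[1,1,1]}'|grep -E "wrist"
python3 -m jog '{"offset":[[0,0,2],[0,0,0],[0,0,0]],"rotation":[[0,0,0],[0,0,0],[0,0,0]],"jaw":[1,1,1]}'|grep -E "wrist"
python3 -c "
from h import *
togo([0,84.5,39],14.15,-10);where()"
```

```text
wrist_force: [0.1, 0.7, -0.9]
t 13.4 TCP in analyser mm [ 1.7 84.9 44.7] F [ 0.1  0.7 -0.9] grip 0.413 60.6
wrist_force: [-0.3, -0.5, -1.1]
wrist_force: [-1.2, -0.6, -0.9]
t 14.0 off [ 0.4 -1.2  1.3] rot [ 0.    -0.     0.002] after-rot off [ 0.4 -1.2  1.3]
t 14.0 TCP in analyser mm [ 1.2 84.3 40.3] F [-1.2 -0.6 -0.9] grip 0.41 60.6
```

```bash

python3 -m jog '{"offset":[[0.4,-1.2,2],[0,0,0],[0,0,0]],"rotation":[[0,0,0],[0,0,0],[0,0,0]],"jaw":[1,1,1]}'|grep -E "wrist|eef"
python3 -m jog '{"offset":[[0.2,0,1],[0,0,0],[0,0,0]],"rotation":[[0,0,0],[0,0,0],[0,0,0]],"jaw":[1,1,1]}'|grep -E "wrist|eef"
python3 -m jog '{"offset":[[0.2,0,1],[0,0,0],[0,0,0]],"rotation":[[0,0,0],[0,0,0],[0,0,0]],"jaw":[1,1,1]}'|grep -E "wrist|eef"
python3 -c "
from h import *
where()"
```

```text
eef_pos: [0.5732, 0.0165, 0.0382]
wrist_force: [0.1, -0.4, -0.4]
eef_pos: [0.5734, 0.0165, 0.0374]
wrist_force: [0.3, 0.7, -0.4]
eef_pos: [0.5735, 0.0164, 0.0371]
wrist_force: [-1.0, -0.4, 5.5]
t 14.9 TCP in analyser mm [ 0.3 84.3 37.1] F [-1.  -0.4  5.5] grip 0.414 61.6
```

```bash

python3 -m jog '{"offset":[[2,0,-1],[0,0,0],[0,0,0]],"rotation":[[0,0,0],[0,0,0],[0,0,0]],"jaw":[1,1,1]}'|grep -E "wrist|eef"
python3 -m jog '{"offset":[[2,0,-0.4],[0,0,0],[0,0,0]],"rotation":[[0,0,0],[0,0,0],[0,0,0]],"jaw":[1,1,1]}'|grep -E "wrist|eef"
python3 -m jog '{"offset":[[2,0,-0.4],[0,0,0],[0,0,0]],"rotation":[[0,0,0],[0,0,0],[0,0,0]],"jaw":[1,1,1]}'|grep -E "wrist|eef"
python3 -c "
from h import *
where()"
```

```text
eef_pos: [0.5732, 0.0184, 0.0372]
wrist_force: [0.6, -1.8, 3.3]
eef_pos: [0.5729, 0.0199, 0.0373]
wrist_force: [2.0, -4.2, 3.9]
eef_pos: [0.5725, 0.0215, 0.0374]
wrist_force: [1.3, -5.9, 2.4]
t 15.8 TCP in analyser mm [ 0.6 89.5 37.4] F [ 1.3 -5.9  2.4] grip 0.415 61.0
```

```bash

python3 -m jog '{"offset":[[3,0,-0.7],[0,0,0],[0,0,0]],"rotation":[[0,0,0],[0,0,0],[0,0,0]],"jaw":[1,1,1]}'|grep -E "wrist|eef"
python3 -m jog '{"offset":[[3,0,-0.5],[0,0,0],[0,0,0]],"rotation":[[0,0,0],[0,0,0],[0,0,0]],"jaw":[1,1,1]}'|grep -E "wrist|eef"
python3 -c "
from h import *
where();togo([0,95.5,37],14.15,-10)"
```

```text
eef_pos: [0.5718, 0.0241, 0.0374]
wrist_force: [1.7, -6.1, 1.5]
eef_pos: [0.5713, 0.0264, 0.0375]
wrist_force: [2.9, -8.8, 1.2]
t 16.4 TCP in analyser mm [ 0.6 94.5 37.5] F [ 2.9 -8.8  1.2] grip 0.417 60.9
t 16.4 off [ 1.1 -0.6  0.3] rot [0.001 0.004 0.004] after-rot off [ 1.1 -0.6  0.3]
```

```bash

python3 -m jog '{"offset":[[2.3,-0.6,-0.4],[0,0,0],[0,0,0]],"rotation":[[0,0,0],[0,0,0],[0,0,0]],"jaw":[1,1,1]}'|grep -E "wrist"
python3 -c "
from h import *
where()"
python3 -m jog '{"offset":[[-0.2,0,2.2],[-0.2,0,2.2],[0,0,0],[0,0,0]],"rotation":[[0,0.044,0],[0,0.044,0],[0,0,0],[0,0,0]],"jaw":[1,1,1,1]}'|grep -E "wrist"
python3 -c "
from h import *
where();togo([0,95.5,28],14.15,0)"
```

```text
wrist_force: [4.1, -10.9, 1.1]
t 16.7 TCP in analyser mm [ 0.5 96.3 37.6] F [  4.1 -10.9   1.1] grip 0.414 60.6
wrist_force: [2.6, -10.0, 1.1]
t 17.1 TCP in analyser mm [ 0.5 95.  33.2] F [  2.6 -10.    1.1] grip 0.412 61.0
t 17.1 off [ 1.  -0.5  5.1] rot [0.002 0.091 0.003] after-rot off [ 0.5 -0.5  5.2]
```

```bash

python3 -m jog '{"offset":[[-0.2,0,2.2],[-0.2,0,2.2],[0,0,0],[0,0,0]],"rotation":[[0,0.044,0],[0,0.046,0],[0,0,0],[0,0,0]],"jaw":[1,1,1,1]}'|grep -E "wrist"
python3 -c "
from h import *
where();togo([0,93.5,28],14.15,0)"
```

```text
wrist_force: [3.2, -8.7, 1.8]
t 17.5 TCP in analyser mm [ 0.5 94.4 28.7] F [ 3.2 -8.7  1.8] grip 0.411 61.1
t 17.5 off [-0.9 -0.5  0.7] rot [0.002 0.001 0.002] after-rot off [-0.9 -0.5  0.7]
```

```bash

python3 -m jog '{"offset":[[-2,0,0.7],[-2,0,0.5],[-1,0,0],[0,0,0]],"rotation":[[0,0,0],[0,0,0],[0,0,0],[0,0,0]],"jaw":[1,1,1,1]}'|grep -E "wrist"
python3 -c "
from h import *
where()"
python3 -m jog '{"offset":[[0,0,0],[0,0,0],[0,0,0],[0,0,0]],"rotation":[[0,0,0],[0,0,0],[0,0,0],[0,0,0]],"jaw":[-1,-1,-1,-1]}'
python3 -m jog '{"offset":[[0,0,-15],[0,0,-45],[0,0,0]],"rotation":[[0,0,0],[0,0,0],[0,0,0]],"jaw":[-1,-1,-1]}'
python3 -c "
from h import *
where()"
```

```text
wrist_force: [0.1, -1.8, 9.1]
t 17.9 TCP in analyser mm [ 0.5 92.2 28.5] F [ 0.1 -1.8  9.1] grip 0.417 62.0
clock: 18.3
eef_pos: [0.5703, 0.0244, 0.0268]
ee_rot: [-0.002, 0.614, 0.789, 0.001]
wrist_force: [-0.8, 0.6, 0.3]
grip_width: 0.999
grasp_force: 0.0
clock: 18.6
eef_pos: [0.5748, 0.0238, 0.092]
ee_rot: [0.003, 0.614, 0.789, 0.004]
wrist_force: [1.4, 0.6, 1.2]
grip_width: 0.996
grasp_force: 0.0
t 18.6 TCP in analyser mm [ 3.3 91.1 92. ] F [1.4 0.6 1.2] grip 0.996 0.0
```

```bash

python3 -m jog '{"offset":[[0,0,-10],[-30,-1,0],[0,0,0],[0,0,0],[0,0,0]],"rotation":[[0,0,0],[0,0,0],[0,0,0],[0,0,0],[0,0,0]],"jaw":[1,1,1,1,1]}'|grep -E "wrist"
python3 -c "
from h import *
where()"
python3 -m jog '{"offset":[[0,0,20],[0,0,10],[0,0,0],[0,0,0]],"rotation":[[0,0,0],[0,0,0],[0,0,0],[0,0,0]],"jaw":[1,1,1,1]}'|grep -E "wrist"
python3 -c "
from h import *
where()"
```

```text
wrist_force: [-0.0, 0.2, -0.8]
t 19.1 TCP in analyser mm [-2.2 62.9 96.5] F [-0.   0.2 -0.8] grip 0.142 0.0
wrist_force: [-0.6, -0.3, -0.1]
t 19.5 TCP in analyser mm [-1.6 62.6 67. ] F [-0.6 -0.3 -0.1] grip -0.0 0.0
```

```bash

python3 -m jog '{"offset":[[0,0,4],[0,0,2],[0,0,0],[0,0,0]],"rotation":[[0,0,0],[0,0,0],[0,0,0],[0,0,0]],"jaw":[1,1,1,1]}'|grep -E "wrist"
python3 -c "
from h import *
where()"
python3 -m jog '{"offset":[[0,0,3],[0,0,2],[0,0,0]],"rotation":[[0,0,0],[0,0,0],[0,0,0]],"jaw":[1,1,1]}'|grep -E "wrist"
python3 -c "
from h import *
where()"
```

```text
wrist_force: [-0.6, 0.4, 4.7]
t 19.9 TCP in analyser mm [-0.9 62.  62. ] F [-0.6  0.4  4.7] grip -0.002 2.6
wrist_force: [-8.8, 0.6, 34.4]
t 20.2 TCP in analyser mm [-0.8 62.  61.8] F [-8.8  0.6 34.4] grip 0.002 16.8
```

Cassette top is at 62 mm, which is the 22 mm floor plus 40, and it holds under 34 N, so the tail is flat. I'll lift to the winding start and take a combined check picture.

```bash

python3 -m jog '{"offset":[[0,0,-45],[0,0,-45],[-35,-10,0],[-35,-10,0],[-34,-9,0]],"rotation":[[0,0,0],[0,0,0],[0,0,0],[0,0,0],[0,0,0]],"jaw":[1,1,1,1,1]}'|grep -E "wrist"
python3 -m jog '{"offset":[[0,0,0],[0,0,0]],"rotation":[[0,0,0],[0,0,0]],"jaw":[1,1]}'|grep -E "wrist"
python3 - <<'E'
from h import *
togo([-29.6,-42.2,97],14.15); where(); a=np.load("an.npy")
ims=[]
for n,x0,y0 in(("top",235,150),("side",195,195)):
    C=read_camera(n); s=8 if n=="top" else 6
    w,h=(50,75) if n=="top" else (66,100)
    im=cv2.resize(C["color"][y0:y0+h,x0:x0+w,::-1],None,fx=s,fy=s,interpolation=cv2.INTER_CUBIC)
    for y,z in((45,26),(-45,40),(29,40)):
        u=(proj(C,A2W(a,[[-18,95+y,22+z],[18,95+y,22+z]]))-[x0,y0]+.5)*s
        for p in u: cv2.circle(im,tuple(p.astype(int)),3,(0,0,255),-1)
    ims.append(im)
cv2.imwrite("pics/s1.png",np.hstack(ims))
E
```

```text
wrist_force: [0.4, -0.1, 0.0]
wrist_force: [-1.0, -0.7, 0.1]
t 20.9 off [ 0.1  1.1 48.5] rot [-0.    -0.004  0.   ] after-rot off [ 0.3  1.1 48.5]
t 20.9 TCP in analyser mm [-30.7 -42.5 145.5] F [-1.  -0.7  0.1] grip -0.0 0.0
```

View pics/s1.png

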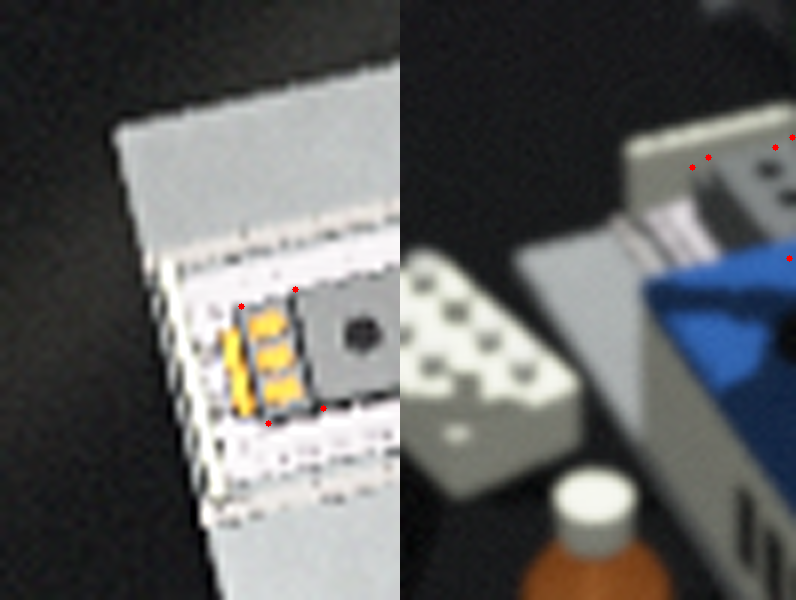

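The nose corners at (241,306) and (268,423) fall on the seated prediction, and the contact has been pushed back to about (238,370). The cassette is seated between the guides, so I wind the tray home clockwise.

```bash

python3 -m jog '{"offset":[[0,0,48.5],[0,0,0],[5.3,8.6,0],[3.5,9.4,0],[1.4,9.9,0]],"rotation":[[0,0,0],[0,0,0],[0,0,0],[0,0,0],[0,0,0]],"jaw":[1,1,1,1,1]}'|grep -E "wrist|eef"
python3 -m jog '{"offset":[[-0.7,10,0],[-2.8,9.7,0],[-4.7,8.8,0]],"rotation":[[0,0,0],[0,0,0],[0,0,0]],"jaw":[1,1,1]}'|grep -E "wrist|eef"
python3 -m jog '{"offset":[[-6.5,7.7,0],[-7.9,6.2,0],[-9,4.4,0],[-6.4,1.9,0]],"rotation":[[0,0,0],[0,0,0],[0,0,0],[0,0,0]],"jaw":[1,1,1,1]}'|grep -E "wrist|eef"
python3 -c "
from h import *
where()
T=read_camera('top');a=np.load('an.npy')
for d in range(-20,90,4):
  t=np.radians(d); r=[68*np.cos(t),-80+68*np.sin(t),115]; u=proj(T,A2W(a,r))[0].round().astype(int); print(d,T['color'][u[1]-1:u[1]+2,u[0]-1:u[0]+2].mean((0,1)).astype(int),end=' ')
"
```

```text
eef_pos: [0.5965, -0.0972, 0.098]
wrist_force: [-9.7, -4.9, -1.2]
eef_pos: [0.6255, -0.0961, 0.0978]
wrist_force: [-7.9, 0.5, -0.9]
eef_pos: [0.6532, -0.1175, 0.0974]
wrist_force: [-7.9, 7.7, 0.0]
t 22.2 TCP in analyser mm [ 44.9 -65.1  97.4] F [-7.9  7.7  0. ] grip 0.001 4.4
-20 [125 116  98] -16 [78 73 61] -12 [80 74 63] -8 [77 72 63] -4 [34 46 43] 0 [20 24 26] 4 [17 18 21] 8 [13 14 16] 12 [18 17 19] 16 [18 26 42] 20 [19 41 75] 24 [21 43 75] 28 [20 42 74] 32 [19 40 74] 36 [20 41 74] 40 [21 42 75] 44 [20 41 74] 48 [21 41 75] 52 [21 42 74] 56 [21 40 74] 60 [15 25 45] 64 [11 11 11] 68 [13 13 13] 72 [11 12 11] 76 [12 18 26] 80 [19 37 67] 84 [21 42 75] 88 [20 41 73]
```

A ball at 68 deg means about 94 deg wound so far. Next stroke.

```bash

python3 -m jog '{"offset":[[6,0,0],[0,0,-50],[-6,-47.5,0],[-6,-47.5,0],[0,0,0]],"rotation":[[0,0,0],[0,0,0],[0,0,0],[0,0,0],[0,0,0]],"jaw":[1,1,1,1,1]}'|grep -E "wrist|eef"
python3 -m jog '{"offset":[[0,0,50],[0,0,0],[9.8,1.9,0],[9.3,3.9,0],[8.2,5.8,0]],"rotation":[[0,0,0],[0,0,0],[0,0,0],[0,0,0],[0,0,0]],"jaw":[1,1,1,1,1]}'|grep -E "wrist|eef"
python3 -m jog '{"offset":[[6.8,7.3,0],[4.8,7.9,0],[3.5,9.4,0],[1.4,9.9,0],[-0.7,10,0]],"rotation":[[0,0,0],[0,0,0],[0,0,0],[0,0,0],[0,0,0]],"jaw":[1,1,1,1,1]}'|grep -E "wrist|eef"
python3 -m jog '{"offset":[[-2.8,9.7,0],[-4.7,8.8,0],[-6.5,7.7,0],[-7.9,6.2,0]],"rotation":[[0,0,0],[0,0,0],[0,0,0],[0,0,0]],"jaw":[1,1,1,1]}'|grep -E "wrist|eef"
python3 -m jog '{"offset":[[-9,4.4,0],[-6.4,1.9,0]],"rotation":[[0,0,0],[0,0,0]],"jaw":[1,1]}'|grep -E "wrist|eef"
cat >> h.py <<'E'
def ballscan():
    T=read_camera('top');a=np.load('an.npy'); o=[]
    for d in range(-10,196,3):
        t=np.radians(d); u=proj(T,A2W(a,[68*np.cos(t),-80+68*np.sin(t),115]))[0].round().astype(int); c=T['color'][u[1]-1:u[1]+2,u[0]-1:u[0]+2].mean((0,1))
        if c.max()<40: o.append(d)
    print("dark at",o)
    # front plate outer top edge, scanned along x=30
    P=[(y,int(T['color'][tuple(proj(T,A2W(a,[30,y,52]))[0].round().astype(int)[::-1])].mean())) for y in range(36,166,3)]; print(P)
E
python3 -c "
from h import *
where();ballscan()"
```

```text
eef_pos: [0.5608, -0.151, 0.1491]
wrist_force: [0.5, 0.8, -0.5]
eef_pos: [0.5713, -0.1244, 0.0997]
wrist_force: [-2.8, -10.2, 0.0]
eef_pos: [0.6059, -0.0949, 0.0988]
wrist_force: [-9.5, -4.3, -1.5]
eef_pos: [0.6421, -0.105, 0.0979]
wrist_force: [-8.8, 4.8, -1.5]
eef_pos: [0.6531, -0.1175, 0.0977]
wrist_force: [-8.2, 7.6, -0.3]
t 24.35 TCP in analyser mm [ 44.7 -65.   97.7] F [-8.2  7.6 -0.3] grip 0.001 4.4
dark at [-1, 2, 5, 8, 11, 14, 62, 65, 68, 71, 74, 134, 137]
[(36, 86), (39, 160), (42, 229), (45, 228), (48, 217), (51, 240), (54, 233), (57, 220), (60, 213), (63, 238), (66, 225), (69, 226), (72, 207), (75, 232), (78, 222), (81, 190), (84, 234), (87, 223), (90, 189), (93, 253), (96, 241), (99, 153), (102, 203), (105, 198), (108, 200), (111, 193), (114, 192), (117, 195), (120, 195), (123, 195), (126, 195), (129, 197), (132, 199), (135, 198), (138, 199), (141, 199), (144, 194), (147, 190), (150, 193), (153, 190), (156, 192), (159, 191), (162, 195), (165, 106)]
```

```bash

python3 -m jog '{"offset":[[6,0,0],[0,0,-50],[-6,-47.5,0],[-6,-47.5,0],[0,0,0]],"rotation":[[0,0,0],[0,0,0],[0,0,0],[0,0,0],[0,0,0]],"jaw":[1,1,1,1,1]}'|grep -E "wrist|eef"
python3 -m jog '{"offset":[[0,0,50],[0,0,0],[9.8,1.9,0],[9.3,3.9,0],[8.2,5.8,0]],"rotation":[[0,0,0],[0,0,0],[0,0,0],[0,0,0],[0,0,0]],"jaw":[1,1,1,1,1]}'|grep -E "wrist|eef"
python3 -m jog '{"offset":[[6.8,7.3,0],[4.8,7.9,0],[3.5,9.4,0],[1.4,9.9,0],[-0.7,10,0]],"rotation":[[0,0,0],[0,0,0],[0,0,0],[0,0,0],[0,0,0]],"jaw":[1,1,1,1,1]}'|grep -E "wrist|eef"
python3 -m jog '{"offset":[[-2.8,9.7,0],[-4.7,8.8,0],[-6.5,7.7,0],[-7.9,6.2,0]],"rotation":[[0,0,0],[0,0,0],[0,0,0],[0,0,0]],"jaw":[1,1,1,1]}'|grep -E "wrist|eef"
python3 -m jog '{"offset":[[-9,4.4,0],[-6.4,1.9,0]],"rotation":[[0,0,0],[0,0,0]],"jaw":[1,1]}'|grep -E "wrist|eef"
python3 -c "
from h import *
where();ballscan()" | cut -c1-400
```

```text
eef_pos: [0.5607, -0.1511, 0.1493]
wrist_force: [0.9, 1.1, -0.6]
eef_pos: [0.5712, -0.1246, 0.0997]
wrist_force: [-2.5, -11.0, 0.8]
eef_pos: [0.6057, -0.0951, 0.0988]
wrist_force: [-9.8, -3.0, -0.8]
eef_pos: [0.6419, -0.1052, 0.0979]
wrist_force: [-8.5, 3.9, -0.9]
eef_pos: [0.6528, -0.1176, 0.0978]
wrist_force: [-8.1, 6.2, 0.7]
t 26.5 TCP in analyser mm [ 44.5 -65.1  97.8] F [-8.1  6.2  0.7] grip 0.002 4.3
dark at [-1, 2, 5, 8, 11, 14, 62, 65, 68, 71, 74, 134, 137]
[(36, 88), (39, 161), (42, 226), (45, 226), (48, 212), (51, 235), (54, 255), (57, 86), (60, 96), (63, 213), (66, 203), (69, 202), (72, 200), (75, 194), (78, 201), (81, 200), (84, 203), (87, 201), (90, 200), (93, 203), (96, 196), (99, 199), (102, 196), (105, 201), (108, 202), (111, 196), (114, 192), (117, 194), (120, 193), (123, 195), (126, 195), (129, 199), (132, 197), (135, 197), (138, 199), (141
```

```bash

python3 -m jog '{"offset":[[6,0,0],[0,0,-50],[-6,-47.5,0],[-6,-47.5,0],[0,0,0]],"rotation":[[0,0,0],[0,0,0],[0,0,0],[0,0,0],[0,0,0]],"jaw":[1,1,1,1,1]}'|grep -E "wrist|eef"
python3 -m jog '{"offset":[[0,0,50],[0,0,0],[9.8,1.9,0],[9.3,3.9,0],[8.2,5.8,0]],"rotation":[[0,0,0],[0,0,0],[0,0,0],[0,0,0],[0,0,0]],"jaw":[1,1,1,1,1]}'|grep -E "wrist|eef"
python3 -m jog '{"offset":[[6.8,7.3,0],[3,5,0],[0,0,0]],"rotation":[[0,0,0],[0,0,0],[0,0,0]],"jaw":[1,1,1]}'|grep -E "wrist|eef"
python3 -m jog '{"offset":[[1,2.5,0],[0,0,0]],"rotation":[[0,0,0],[0,0,0]],"jaw":[1,1]}'|grep -E "wrist|eef"
python3 -m jog '{"offset":[[1,2.5,0],[0,0,0]],"rotation":[[0,0,0],[0,0,0]],"jaw":[1,1]}'|grep -E "wrist|eef"
python3 -c "
from h import *
where();ballscan()" | cut -c1-300
```

```text
eef_pos: [0.5605, -0.1513, 0.1493]
wrist_force: [0.2, 0.5, 0.1]
eef_pos: [0.5711, -0.1249, 0.0997]
wrist_force: [-2.9, -10.6, -0.6]
eef_pos: [0.5801, -0.1102, 0.1001]
wrist_force: [-3.6, -5.3, 1.2]
eef_pos: [0.5816, -0.109, 0.1001]
wrist_force: [-4.7, -5.8, 1.8]
eef_pos: [0.583, -0.1076, 0.1]
wrist_force: [-6.3, -6.6, 3.3]
t 28.25 TCP in analyser mm [-20.8 -38.3 100. ] F [-6.3 -6.6  3.3] grip -0.001 3.8
dark at [-7, 14, 17, 20, 23, 26, 86, 89, 92, 95, 98, 140, 143, 146]
[(36, 112), (39, 255), (42, 80), (45, 96), (48, 181), (51, 203), (54, 199), (57, 202), (60, 199), (63, 200), (66, 202), (69, 201), (72, 200), (75, 199), (78, 199), (81, 199), (84, 204), (87, 205), (90, 201), (93, 200), (96, 197), (99, 196), (102, 197), (105, 203), (108, 199), (111, 193), (114, 193),
```

Balls at about 92 and 20 deg and the plate edge at y≈42 mm both match q = 7.5. I'll press on to confirm the stop.

```bash

python3 -m jog '{"offset":[[0,3,0],[0,0,0]],"rotation":[[0,0,0],[0,0,0]],"jaw":[1,1]}'|grep -E "wrist|eef"
python3 -m jog '{"offset":[[0,3,0],[0,0,0]],"rotation":[[0,0,0],[0,0,0]],"jaw":[1,1]}'|grep -E "wrist|eef"
python3 -m jog '{"offset":[[0,3,0],[0,0,0],[0,0,0]],"rotation":[[0,0,0],[0,0,0],[0,0,0]],"jaw":[1,1,1]}'|grep -E "wrist|eef"
python3 -c "
from h import *
where();ballscan()" | cut -c1-200
```

```text
eef_pos: [0.5831, -0.1076, 0.1]
wrist_force: [-11.5, -8.5, 6.9]
eef_pos: [0.5832, -0.1075, 0.1]
wrist_force: [-18.0, -11.4, 10.6]
eef_pos: [0.5832, -0.1075, 0.1]
wrist_force: [-22.0, -12.5, 13.2]
t 29.0 TCP in analyser mm [-20.6 -38.2 100. ] F [-22.  -12.5  13.2] grip -0.003 13.1
dark at [14, 17, 20, 23, 26, 86, 89, 92, 95, 98, 140, 143]
[(36, 111), (39, 255), (42, 84), (45, 95), (48, 183), (51, 207), (54, 200), (57, 199), (60, 199), (63, 203), (66, 202), (69, 199), (72, 196), (75, 194), (78, 199), (81, 203), (84, 203), (87, 202), (90
```

```bash

python3 -m jog '{"offset":[[0,-13,0],[0,-5,0],[0,0,-45],[0,0,-45],[0,0,0]],"rotation":[[0,0,0],[0,0,0],[0,0,0],[0,0,0],[0,0,0]],"jaw":[1,1,1,1,1]}'
python3 - <<'E'
from h import *
where();ballscan()
a=np.load("an.npy")
T=read_camera("top"); o=cv2.imread("pics/top0.png"); n=cv2.resize(T["color"][:,:,::-1],(800,600),interpolation=cv2.INTER_CUBIC)
d=cv2.absdiff(o,n).max(2)
for k,(x,y,w,h) in dict(short=(225,360,50,55),block=(425,352,80,68),box=(415,158,90,70),bottle=(560,345,50,42)).items(): print(k,(d[y:y+h,x:x+w]>70).mean().round(3))
E
```

```text
clock: 29.55
eef_pos: [0.5806, -0.109, 0.1957]
ee_rot: [0.007, 0.613, 0.79, 0.005]
wrist_force: [0.4, -0.4, 1.0]
grip_width: 0.001
grasp_force: 0.0
t 29.55 TCP in analyser mm [-23.5 -39.1 195.7] F [ 0.4 -0.4  1. ] grip 0.001 0.0
dark at [14, 17, 20, 23, 26, 86, 89, 92, 95, 98, 158, 161, 164, 167, 170, 173, 176]
[(36, 112), (39, 255), (42, 87), (45, 91), (48, 182), (51, 205), (54, 201), (57, 203), (60, 200), (63, 203), (66, 202), (69, 200), (72, 196), (75, 195), (78, 197), (81, 201), (84, 201), (87, 201), (90, 199), (93, 201), (96, 195), (99, 197), (102, 199), (105, 201), (108, 203), (111, 195), (114, 194), (117, 194), (120, 192), (123, 196), (126, 197), (129, 196), (132, 199), (135, 198), (138, 198), (141, 197), (144, 195), (147, 196), (150, 193), (153, 187), (156, 194), (159, 190), (162, 193), (165, 103)]
short 0.0
block 0.049
box 0.0
bottle 0.418
```

The tray stays home and the handle is free. The bottle's difference in the top view is probably the arm in front of it, so I'll check it and the block in the side view.

```bash
python3 - <<'E'
from h import *
S=read_camera("side"); o=cv2.imread("pics/side0.png"); n=cv2.resize(S["color"][:,:,::-1],(800,600),interpolation=cv2.INTER_CUBIC)
for k,(x,y,w,h) in dict(bottle=(325,420,62,95),block=(275,362,82,75)).items():
    r=cv2.matchTemplate(n[y-20:y+h+20,x-20:x+w+20],o[y:y+h,x:x+w],cv2.TM_CCOEFF_NORMED); print(k,cv2.minMaxLoc(r)[1::2])
E
```

```text
bottle (0.9973002076148987, (20, 20))
block (0.9675460457801819, (20, 20))
```

Neither the bottle nor the block has moved (zero offset in both matches).

```bash
python3 -c "
from cell import bot
print(bot.sign_off())"
```

```text
the job is handed in; nothing more can be done
None
```

The long cassette was seated flat in the tray and the tray is wound fully home with the star handle. The job was handed in at about 30 s, the bystanders had not moved, and no verdict has come back yet.

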